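# Open the sample well with its press lever

### The job

Someone left a sample pot standing on the heavy steel flap of the sample well: push it aside with the fingers, without picking it up or tipping it, until it stands wholly on one of the two fixed shelves beside the flap (either one). Then press the long end of the lever down as far as it goes, so that the lever and not your hand raises the flap, and finish while still holding the lever down with the flap open. Leave the small pot, the timer and the marker pen where they are.

Things in the scene. Friction and masses are not known exactly. Their poses are not given: they have to be found in the camera images.
- well: the sample well, a fixed white metal box. Origin on the bench top, z up; the lever runs along its y, long end to -y. The box fills x -160 to +160, y +30 to +162 mm; its top, at height 62, is in three flush parts along x: shelf, steel flap (x -55 to +55), shelf. Steel cheeks 79 mm high (x within +-23) hold the lever's pivot at y -45, z 65 mm
- shelf_minus (a point): middle of the top of the fixed shelf on the well's -x side (nearer the robot), 103 mm wide in x, 132 mm in y. A rim 6 mm wide and 8 mm high runs along its outer edge only
- shelf_plus (a point): the same on the well's +x side (further from the robot)
- pot: a white plastic sample pot with a ribbed white screw lid, diameter 54 mm (lid; body 52), height 68 mm, about 0.15 kg, standing on the flap at the start. Origin: centre of its underside; z up
- flap: the heavy steel flap, about 2 kg, 110 mm (x) by 104 mm (y) by 12 mm, with a lip 36 mm wide that sticks out 27 mm to -y over the short end of the lever. Origin: on its hinge line, at the edge furthest from the lever, 6 mm below its top face; axes those of the well when shut
- lever: the lever, a steel bar 22 mm wide and 10 mm thick with a black ribbed press pad (46 by 50 mm) on its long end. Origin: at its pivot; axes those of the well when at rest. It rests with the long end up, 17 degrees to the level; the short end (70 mm from the pivot) lies under the flap's lip
- press_point (a point): centre of the top face of the press pad, 170 mm from the lever's pivot; about 120 mm above the bench at rest and 24 mm above it when the lever is fully down (it then has moved along a vertical arc about the pivot)
- lever_turn (a joint): turn of the lever: 0 at rest, grows as the long end is pressed down, 0.58 rad at its stop. Pressing at the pad takes 2 to 5 N; let go, it springs back up under the flap's weight
- flap_turn (a joint): opening of the flap: 0 shut, grows as its lever-side edge rises; about 0.35 rad when the lever is fully down. It falls shut when the lever is let go
- small_pot: a bystander: smaller white pot with a red lid, standing on the bench beside the lever, diameter 48, height 60 mm; origin: centre of its underside
- bench_timer: a bystander: white bench timer standing on the bench beside the lever, 35 by 68 mm, height 65 mm; origin: centre of its underside
- marker: a bystander: marker pen lying on the bench near the lever's long end on its near side, 138 mm long along its own y, 18 mm high; origin: middle of its underside
Things that resemble listed ones, but are neither listed nor needed, are in the scene too. Leave any black or pink look-alike of the pot alone.

How it is judged:
By the outcome, as a careful person would: the job done as asked, in the order asked, and still so for the second after the job is handed in, while the arm keeps its last pose, push and grip.
It also fails if it takes over 45 s, if anything falls off the work surface, if the arm or the gripper's body presses on something with over 40 N, if the wrist force passes 120 N, or if a joint passes its speed limit or range.

### The arm

A 6-joint arm with a two-finger parallel gripper is mounted at the origin on a cart in front of the work surface, level with it; the furniture and walls round the work are solid. World frame = base frame: x ahead of the robot, y to its left, z up, the work surface at z = 0. Lengths are in m, angles in rad, forces in N, time in s.
With the tool pointing down it reaches from about 0.275 to 0.725 m from the base axis. Payload 15.9 kg.
Tool frame: the origin (TCP) lies between the finger pads; the fingertips stand manip.finger_overhang ahead of it and the grasp point (between the pads) lies 2 mm behind it (manip.finger_overhang is the distance from the TCP to the fingertips, in m); x points along the fingers, y is the direction in which the jaws open and shut, and the axes are right-handed (so a half turn about x gives the same grasp; the last joint's range is limited). The gripper opens to 85 mm and grips with 20 to 120 N. Pads are 22 mm wide; open, the fingers measure 114 mm over their backs; the gripper's body (76 mm by 85 mm) begins 54 mm behind the grasp point. The pads swing forward as they close: fully open they stand 13 mm farther back than shut.
Start: joints at [-1.157, 0.213, -0.034, 1.323, 0, 1.571], TCP at [0.201, -0.458, 0.224] pointing down, gripper open.
Joint ranges: [-2.98, 2.98], [-0.74, 1.72], [-1.14, 1.35], [-2.1, 2.04], [-1.57, 1.44], [-3.14, 3.14]. Speed limits (rad/s): [1.89, 1.89, 2.39, 2.57, 3.14, 3.14].

### API

Orientations are given as [roll, pitch, yaw] about the fixed x, y, z axes, in that order (R = Rz(yaw) Ry(pitch) Rx(roll)).
In Python, from workcell import monitor, vision, order, models, manip gives the robot as it stands.
- The arm moves only by the shell command python3 -m creep 'ROWS'. ROWS is JSON, a list of rows, each a list of 5 numbers: the shift along the world's x, y, z in mm, then the turn about the world's z in degrees, then the closure, from 0 (fully open) to 1 (shut). In form: [[x, y, z, twist, claw], ...]. A call has 1 to 10 rows; each row is the pose to reach, as a shift and turn from the pose commanded when the call began; what a row does not reach only later rows make up. A row lasts 1/12 s, in which the tool goes at most 41.7 mm and 7.16 degrees, less where a joint would pass 70% of its speed; a pose out of reach is approached as far as the arm can. A call with a gripper value outside its range is refused whole. The fingers move at their own pace and stop on an object; the grip force is fixed at half the most. Time passes only in rows, so rows that repeat a pose let the fingers close. It gives the time, the measured TCP pose, the force and the opening at its end, in the units of the state.
- monitor.observe(): the state, without advancing time (a new reading comes with each control period).
- vision.grab_frame(name): name is "scene" or "top"; returns the picture (420x560x3 uint8, blue, green, red); there is no depth.
- vision.camera_model(name): a dict with "vertical_fov" (degrees; the focal length in pixels is half the picture's height over the tangent of half this angle, whatever the lens; pixels are square), "cx", "cy" (the principal point, pixels), "distortion" ([k1, k2, p1, p2, k3] as OpenCV has them; the pictures are not rectified), "rvec" (rotation vector, rad) and "tvec" (3), from world to camera coordinates, as OpenCV has them. Camera axes: x right, y down, z forward; pixel columns grow to the right and rows downward; lengths in m; the calibration is good to about 2 mm. A picture is of the moment at which its call begins. camera_model takes no time and is no camera call.
- order.hand_in(): hands the job in, once; it reports no verdict.
Trained networks look in the newest picture that a camera, given by its name, has taken for a name from the list of things; names that differ only in an ending like _2 or _b are one class to them, and where a whole thing is asked for, a point or a joint stands for the part that bears it (a point fixed in the world has none). Each returns a list of dicts, best first, with "conf" (0 to 1); they miss things now and then, are a little off and sometimes report something else, mostly with a low value. They report only what shows in the picture. A call takes as long as a camera call. They do not tell look-alikes from the thing itself.
- models.boxes_of(camera, thing): "xy" ([column, row] in pixels, amid what is visible of it).
- models.regions_of(camera, thing): "mask" (420x560 bool, what is visible of it) and "xy" ([column, row] in pixels, amid what is visible of it).
The state is a dict: "time": time; "joint_positions": joint angles; "dq": joint speeds; "joint_efforts": joint torques, N m; "ee_pos": TCP position; "tool_rot": TCP orientation; "ft_force": force on the tool from outside, world axes, zero at the start; "moment": the same for the moment, N m; "opening": finger opening in m.
Only numpy, scipy, OpenCV 4.12 (cv2) and the standard library are available. Lean on these libraries where they do the work, as an engineer would, in place of code of your own. Each camera call takes 0.05 s, during which the arm holds its last target.

## Working session

There is one attempt and no reset: what is moved stays moved. The work goes in short steps, Python scripts to look and compute and a shell command to move; the robot and the scene stay as the last step left them, time stands still between calls to the robot, and variables do not carry over. Pictures are saved under pics/ and viewed, and the job is handed in when it is done.

```bash
mkdir -p pics; ls
python3 - <<'E'
from workcell import monitor, vision, order, models, manip
import cv2
print(manip.finger_overhang, monitor.observe())
for n in("scene","top"):
    cv2.imwrite(f"pics/{n}0.png",vision.grab_frame(n)); print(vision.camera_model(n))
    for t in("pot","lever","flap","well","press_point","small_pot","bench_timer","marker"):
        print(n,t,[(d["xy"],round(d["conf"],2)) for d in models.boxes_of(n,t)])
E
```

```text
pics
0.017 {'time': 0.0, 'joint_positions': array([-1.15700063e+00,  2.13373642e-01, -3.50684291e-02,  1.32348129e+00,
       -1.23689074e-05,  1.57076055e+00]), 'dq': array([-7.23474574e-04, -3.41347296e-04, -4.03978116e-04,  4.20084992e-04,
       -3.79967580e-04, -6.82157138e-05]), 'joint_efforts': array([-3.58995903e-04, -6.86146975e+01,  4.87126458e+01,  1.70712685e-02,
       -5.90831542e-05, -2.76720931e-05]), 'ee_pos': array([ 0.20090114, -0.45748572,  0.22380372]), 'tool_rot': array([-1.55985779,  1.56966923,  1.99556634]), 'ft_force': array([ 0.33534041, -0.32524409, -0.22313293]), 'moment': array([-0.04587527,  0.01608281,  0.01844919]), 'opening': 0.0855400166043487}
{'vertical_fov': 47.53576721208582, 'cx': 278.0123602597442, 'cy': 224.08346319864268, 'distortion': array([-0.09128191,  0.        ,  0.        ,  0.        ,  0.        ]), 'rvec': array([ 0.59622329, -2.50742755,  1.38886265]), 'tvec': array([0.43892095, 0.21248246, 1.05309279])}
scene pot [([299.0, 321.5], 0.97), ([227.6, 249.1], 0.93), ([189.8, 299.0], 0.67)]
scene lever [([274.3, 212.9], 0.59)]
scene fl
[... 323 characters left out ...]
0.3419100873061, 'distortion': array([-0.09068364,  0.        ,  0.        ,  0.        ,  0.        ]), 'rvec': array([ 2.17934752, -2.11826879,  0.18000685]), 'tvec': array([-0.03798211,  0.51918063,  1.11397833])}
top pot [([216.7, 295.5], 0.91), ([142.8, 184.6], 0.74), ([203.4, 191.1], 0.72), ([159.9, 291.2], 0.72)]
top lever [([314.1, 196.9], 0.57)]
top flap [([219.6, 187.3], 0.74), ([217.8, 197.7], 0.33), ([315.7, 199.1], 0.27)]
top well [([219.0, 199.5], 0.71)]
top press_point [([316.6, 196.8], 0.82)]
top small_pot [([286.3, 148.7], 0.78), ([218.2, 198.1], 0.56)]
top bench_timer [([268.8, 245.3], 0.67), ([217.3, 197.3], 0.65)]
top marker [([336.7, 272.2], 0.6), ([203.4, 190.4], 0.59)]
```

View pics/scene0.png

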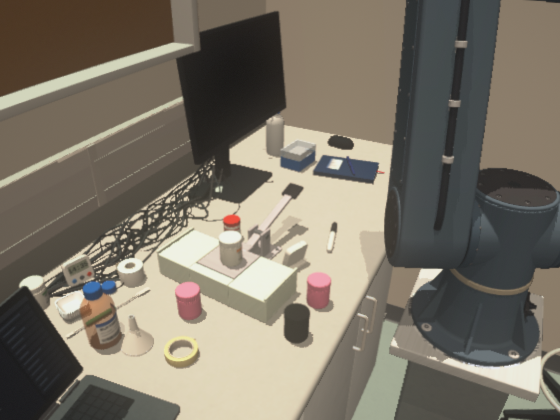

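View pics/top0.png

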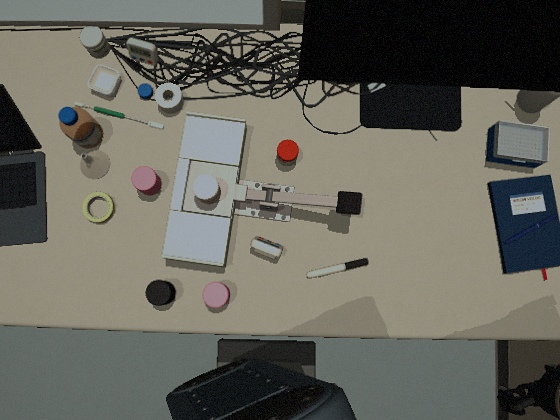

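The top view shows the white pot at about (206,188) on the flap, the press pad at (349,203), the red-lid pot at (288,151), the timer at (266,247) and the marker at (337,268). I'll zoom in for accurate corner positions.

```bash
cat > h.py <<'E'
import numpy as np, cv2
from workcell import vision
def cam(n):
    c=vision.camera_model(n); f=210/np.tan(np.radians(c["vertical_fov"])/2)
    K=np.array([[f,0,c["cx"]],[0,f,c["cy"]],[0,0,1.]]); return K,c["distortion"],c["rvec"],c["tvec"]
def ray(n,px):
    K,D,r,t=cam(n); R=cv2.Rodrigues(r)[0]
    u=cv2.undistortPoints(np.array(px,float).reshape(-1,1,2),K,D).reshape(-1,2)
    d=np.c_[u,np.ones(len(u))]@R; return -R.T@t,d
def atz(n,px,z):
    o,d=ray(n,px); s=(z-o[2])/d[:,2]; return o+d*s[:,None]
def proj(n,P):
    K,D,r,t=cam(n); return cv2.projectPoints(np.array(P,float).reshape(-1,3),r,t,K,D)[0].reshape(-1,2)
E
python3 - <<'E'
import cv2
im=cv2.imread("pics/top0.png")[105:275,155:305]
cv2.imwrite("pics/z1.png",cv2.resize(im,None,fx=3.5,fy=3.5,interpolation=cv2.INTER_CUBIC))
im=cv2.imread("pics/scene0.png")[170:320,150:350]
cv2.imwrite("pics/z2.png",cv2.resize(im,None,fx=4,fy=4,interpolation=cv2.INTER_CUBIC))
E
```

```text
(no output)
```

View pics/z1.png

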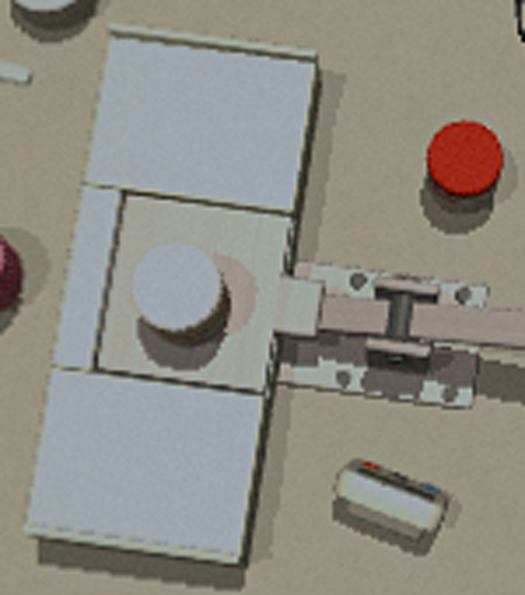

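View pics/z2.png

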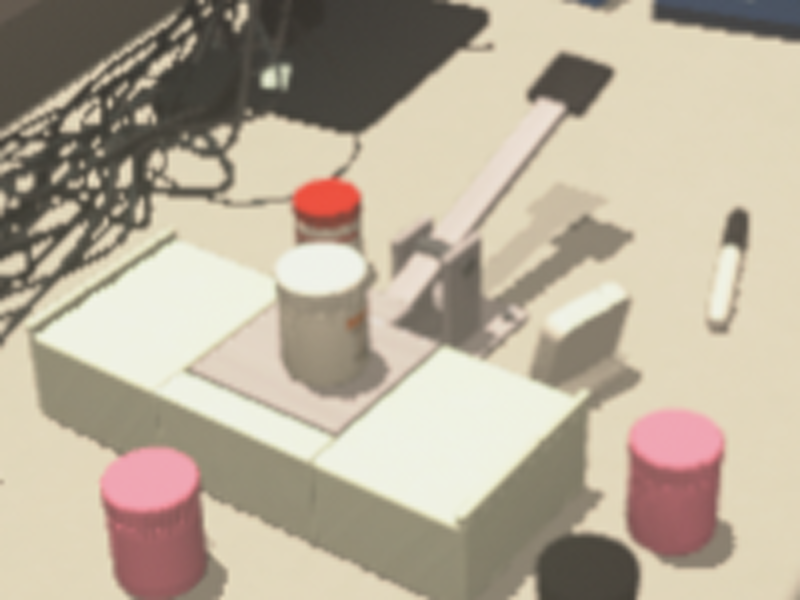

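```bash
cat >> h.py <<'E'
def fit():
    from scipy.optimize import least_squares
    L=np.array([[56,162,62],[56,30,62],[-56,162,62],[-56,30,62],[160,162,70],[160,30,70],[-160,162,70],[-160,30,70]])/1e3
    z=np.array([[86,185],[294,212],[51,369],[267,394],[111,27],[317,52],[27,534],[240,563]])/3.5+[155,105]-0.4
    def W(p,L): c,s=np.cos(p[2]),np.sin(p[2]); return np.c_[L[:,0]*c-L[:,1]*s+p[0],L[:,0]*s+L[:,1]*c+p[1],L[:,2]]
    r=least_squares(lambda p:(proj("top",W(p,L))-z).ravel(),[.5,0,0])
    return r.x,r.fun.reshape(-1,2),lambda P:W(r.x,np.atleast_2d(P)/1e3)
E
python3 - <<'E'
from h import *
np.set_printoptions(precision=4,suppress=True)
p,res,W=fit(); print(p,np.degrees(p[2]));print(res)
inv=lambda w:(lambda d:np.c_[d[:,0]*np.cos(p[2])+d[:,1]*np.sin(p[2]),-d[:,0]*np.sin(p[2])+d[:,1]*np.cos(p[2])]*1e3)(w[:,:2]-p[:2])
lid=np.array([[178,287]])/3.5+[155,105]-.4
a=atz("top",lid,.130); print("pot",a,inv(a))
b=atz("scene",np.array([[322,270]])/4+[150,170]-.4,.130);print("pot scene",b,inv(b))
a=atz("top",[[349,203]],.120); print("pad",a,inv(a))
b=atz("scene",np.array([[571,82]])/4+[150,170],.120);print("pad scene",b,inv(b))
print("pad exp",W([0,-45-170*np.cos(.3)-0,120]))
print("seams scene",(proj("scene",W([[56,162,62],[56,30,62],[-56,162,62],[-56,30,62],[-160,162,70]]))-[150,170])*4)
for nm,px,z in(("small",[288,150],.06),("timer",[266,245],.065),("mk1",[309,275],.015),("mk2",[367,262],.015)):
    a=atz("top",[px],z);print(nm,a,inv(a))
for q in([0,-45,65],[0,96,62],[-107,96,62],[107,96,62]):print(q,W(q))
E
```

```text
[ 0.5513  0.0426 -0.1043] -5.975108666713917
[[-0.8626  0.6517]
 [ 0.3824  0.8905]
 [ 0.6494 -0.9477]
 [ 0.5174  0.1615]
 [-0.7812 -1.2426]
 [ 0.5281 -0.6591]
 [-1.195   0.348 ]
 [ 0.7382  0.6576]]
pot [[0.5498 0.1275 0.13  ]] [[-10.2523  84.2544]]
pot scene [[0.5494 0.13   0.13  ]] [[-10.9671  86.7181]]
pad [[ 0.5269 -0.162   0.12  ]] [[  -2.9362 -206.0536]]
pad scene [[ 0.525  -0.1578  0.12  ]] [[  -5.2619 -202.0659]]
pad exp [[ 0.5297 -0.1637  0.12  ]]
seams scene [[155.0263 390.9156]
 [295.044  284.04  ]
 [308.3536 458.7213]
 [442.5089 341.4682]
 [464.9606 516.0212]]
small [[ 0.6494 -0.0377  0.06  ]] [[105.9759 -69.6198]]
timer [[0.4421 0.0034 0.065 ]] [[-104.5422  -50.3447]]
mk1 [[ 0.3838 -0.0914  0.015 ]] [[-152.6506 -150.6706]]
mk2 [[ 0.4153 -0.2179  0.015 ]] [[-108.1305 -273.2467]]
[0, -45, 65] [[ 0.5466 -0.0022  0.065 ]]
[0, 96, 62] [[0.5613 0.1381 0.062 ]]
[-107, 96, 62] [[0.4548 0.1492 0.062 ]]
[107, 96, 62] [[0.6677 0.1269 0.062 ]]
```

Run:
```python
from h import *
from workcell import monitor
from scipy.spatial.transform import Rotation as R
s=monitor.observe(); print(R.from_euler('xyz',s['tool_rot']).as_matrix().round(3))
y=R.from_euler('xyz',s['tool_rot']).as_matrix()[:,1]; print(np.degrees(np.arctan2(y[1],y[0])))
p,_,W=fit(); t=W([-10.5,85.5,90])[0]; print(t,(t-s['ee_pos'])*1e3, s['time'])
```

```text
[[ 0.     0.402 -0.916]
 [ 0.    -0.916 -0.402]
 [-1.    -0.    -0.   ]]
-66.28970249305559
[0.54972977 0.12872661 0.09      ] [ 348.68228136  586.49192111 -134.29270729] 0.9
```

```bash
python3 -m creep '[[20,34,0,6,0],[40,68,0,12,0],[60,102,0,18,0],[80,136,0,24,0],[100,170,0,30,0],[120,204,0,36,0],[140,238,0,42,0],[160,272,0,48,0],[180,306,0,54,0],[200,340,0,60.3,0]]'
```

```text
time: 1.73
ee_pos: [0.4016, -0.1159, 0.2246]
tool_rot: [1.355, 1.57, -0.316]
ft_force: [0.4, -0.5, -0.1]
opening: 0.0855
```

```bash
python3 -m creep '[[20,33,0,0,0],[40,66,0,0,0],[60,99,0,0,0],[80,132,0,0,0],[100,165,0,0,0],[120,198,0,0,0],[137,225,0,0,0],[149,246,0,0,0],[149,246,-15,0,0],[149,246,-24,0,0]]'
python3 - <<'E'
from h import *
from workcell import monitor
from scipy.spatial.transform import Rotation as R
s=monitor.observe();y=R.from_euler('xyz',s['tool_rot']).as_matrix()[:,1]; print(s['ee_pos'],np.degrees(np.arctan2(y[1],y[0])),s['joint_positions'])
i=np.vstack([cv2.resize(vision.grab_frame("top")[90:290,130:330],None,fx=2,fy=2)]);cv2.imwrite("pics/t1.png",np.hstack([i,cv2.resize(vision.grab_frame("scene")[150:350,130:330],None,fx=2,fy=2)]))
E
```

```text
time: 2.57
ee_pos: [0.5503, 0.1294, 0.1989]
tool_rot: [-1.219, 1.57, -2.892]
ft_force: [-0.9, -0.1, -0.4]
opening: 0.0854
[0.55030622 0.12939191 0.19892675] -5.884035546930985 [ 2.30940006e-01  3.54897148e-01  9.23201945e-02  1.30894121e+00
 -1.32977709e-05  1.90443205e+00]
```

View pics/t1.png

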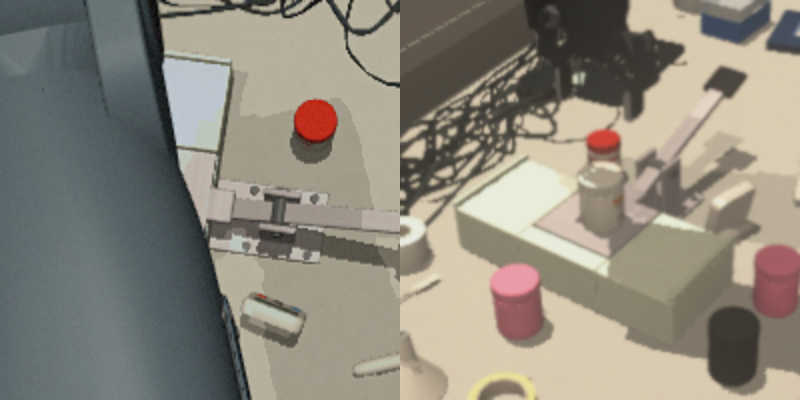

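```bash
python3 -m creep '[[0,0,-20,0,0],[0,0,-40,0,0],[0,0,-50,0,0],[0,0,-50,0,0]]'
python3 - <<'E'
from h import *
cv2.imwrite("pics/s2.png",cv2.resize(vision.grab_frame("scene")[180:310,160:320],None,fx=4,fy=4,interpolation=cv2.INTER_CUBIC))
E
```

```text
time: 3.0
ee_pos: [0.5487, 0.1273, 0.1489]
tool_rot: [-1.223, 1.568, -2.9]
ft_force: [-0.6, -0.2, -0.5]
opening: 0.0854
```

View pics/s2.png

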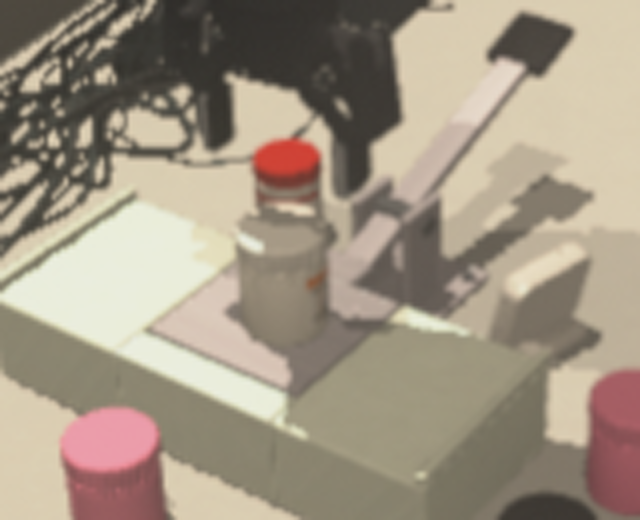

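Run:
```python
from h import *
from workcell import monitor
e=monitor.observe()['ee_pos'];p=fit()[0];d=np.array([np.cos(p[2]),np.sin(p[2])])
for z in(-.017,-.004,0.009):
  for k in(.050,-.050): print(z,k,((proj("scene",[*(e[:2]+k*d),e[2]+z])-[160,180])*4).round())
```

```text
-0.017 0.05 [[214. 196.]]
-0.017 -0.05 [[354. 249.]]
-0.004 0.05 [[213. 177.]]
-0.004 -0.05 [[353. 229.]]
0.009 0.05 [[211. 158.]]
0.009 -0.05 [[353. 210.]]
```

```bash
python3 -m creep '[[0,0,-20,0,0],[0,0,-40,0,0],[0,0,-49,0,0],[0,0,-49,0,0]]'
python3 - <<'E'
from h import *
from workcell import monitor
im=vision.grab_frame("scene")
e=monitor.observe()['ee_pos'];p=fit()[0];d=np.array([np.cos(p[2]),np.sin(p[2])]);print(e)
for z in(-.017,-.004,0.009):
  for k in(.050,-.050): print(z,k,((proj("scene",[*(e[:2]+k*d),e[2]+z])-[180,200])*6).round())
cv2.imwrite("pics/s3.png",cv2.resize(im[200:300,180:300],None,fx=6,fy=6,interpolation=cv2.INTER_CUBIC))
E
```

```text
time: 3.38
ee_pos: [0.5493, 0.1279, 0.1006]
tool_rot: [-1.242, 1.569, -2.917]
ft_force: [-0.8, 0.4, -0.7]
opening: 0.0855
[0.54993675 0.12802754 0.10181387]
-0.017 0.05 [[207. 276.]]
-0.017 -0.05 [[412. 358.]]
-0.004 0.05 [[205. 249.]]
-0.004 -0.05 [[411. 330.]]
0.009 0.05 [[203. 222.]]
0.009 -0.05 [[410. 302.]]
```

View pics/s3.png

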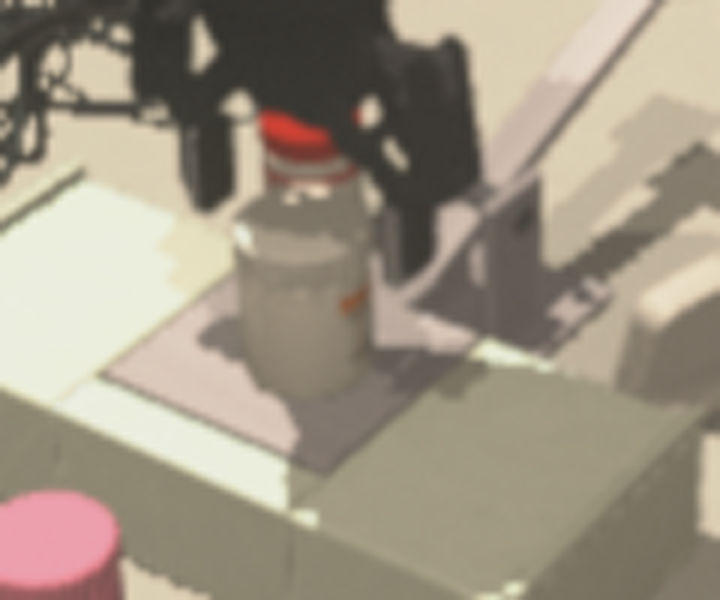

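```bash
python3 -m creep '[[0,0,-5,0,0.1],[0,0,-10,0,0.2],[0,0,-10,0,0.2],[0,0,-10,0,0.2]]'
python3 - <<'E'
from h import *
from workcell import monitor
im=vision.grab_frame("scene")
e=monitor.observe()['ee_pos'];p=fit()[0];d=np.array([np.cos(p[2]),np.sin(p[2])]);print(e)
for z in(-.017,-.004,0.009):
  for k in(.042,-.042): print(z,k,((proj("scene",[*(e[:2]+k*d),e[2]+z])-[180,200])*6).round())
cv2.imwrite("pics/s4.png",cv2.resize(im[200:300,180:300],None,fx=6,fy=6,interpolation=cv2.INTER_CUBIC))
E
```

```text
time: 3.77
ee_pos: [0.5501, 0.1282, 0.0915]
tool_rot: [1.625, 1.571, -0.051]
ft_force: [0.8, 0.1, -0.4]
opening: 0.0686
[0.55015933 0.12824914 0.09160775]
-0.017 0.042 [[224. 303.]]
-0.017 -0.042 [[395. 373.]]
-0.004 0.042 [[222. 277.]]
-0.004 -0.042 [[394. 345.]]
0.009 0.042 [[220. 249.]]
0.009 -0.042 [[393. 318.]]
```

View pics/s4.png

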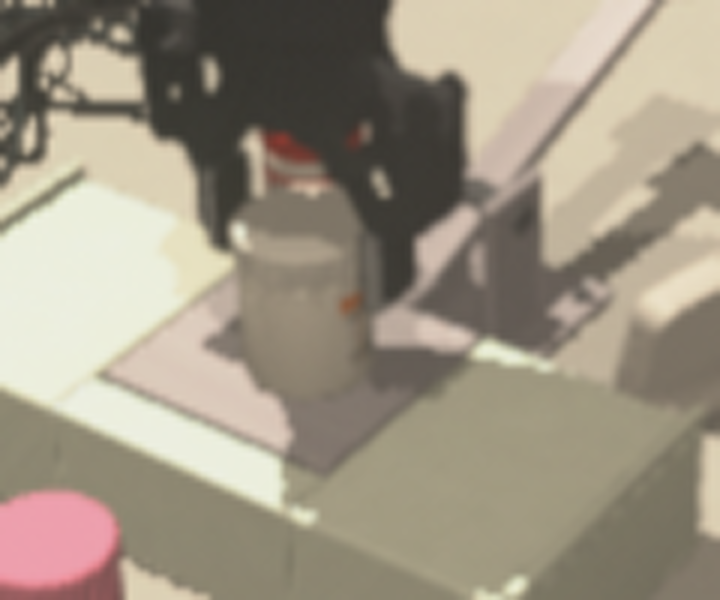

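```bash
python3 -m creep '[[0,0,-4,0,0.25],[0,0,-8,0,0.3],[0,0,-8,0,0.3],[0,0,-8,0,0.3]]'
python3 - <<'E'
from h import *
from workcell import monitor
im=vision.grab_frame("scene")
e=monitor.observe()['ee_pos'];p=fit()[0];print(e)
cv2.imwrite("pics/s5.png",cv2.resize(im[200:300,180:300],None,fx=6,fy=6,interpolation=cv2.INTER_CUBIC))
E
```

```text
time: 4.15
ee_pos: [0.5498, 0.1282, 0.083]
tool_rot: [-1.241, 1.57, -2.916]
ft_force: [0.7, 0.4, -0.6]
opening: 0.0596
[0.54992119 0.12819445 0.08319316]
```

View pics/s5.png

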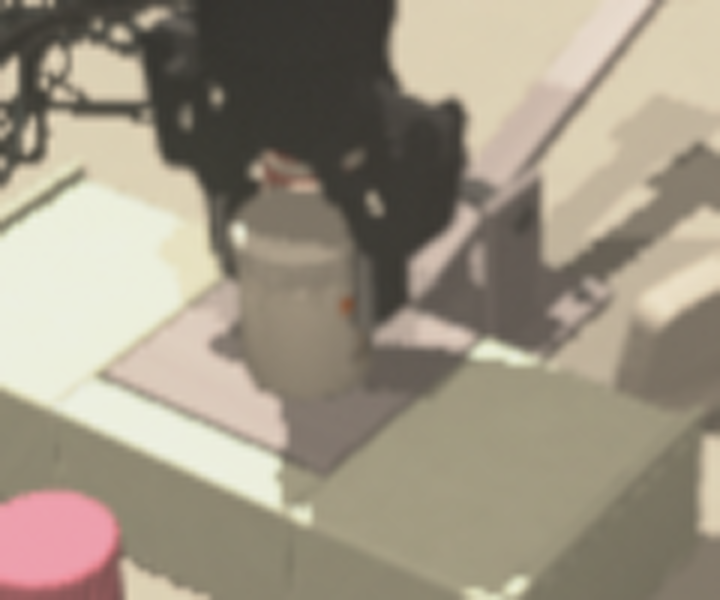

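```bash
python3 -m creep '[[-3,0.3,0,0,0.3],[-6,0.6,0,0,0.3],[-10,1,0,0,0.3],[-14,1.5,0,0,0.3],[-18,1.9,0,0,0.3],[-22,2.3,0,0,0.3],[-26,2.7,0,0,0.3],[-29,3,0,0,0.3],[-30,3.1,0,0,0.3]]'
python3 - <<'E'
from h import *
from workcell import monitor
im=vision.grab_frame("scene")
print(monitor.observe()['ee_pos'])
cv2.imwrite("pics/s6.png",cv2.resize(im[200:300,180:300],None,fx=6,fy=6,interpolation=cv2.INTER_CUBIC))
E
```

```text
time: 4.95
ee_pos: [0.5195, 0.1314, 0.0834]
tool_rot: [-1.414, 1.571, -3.089]
ft_force: [0.6, -0.4, -0.3]
opening: 0.0601
[0.51958902 0.13138073 0.08333953]
```

View pics/s6.png

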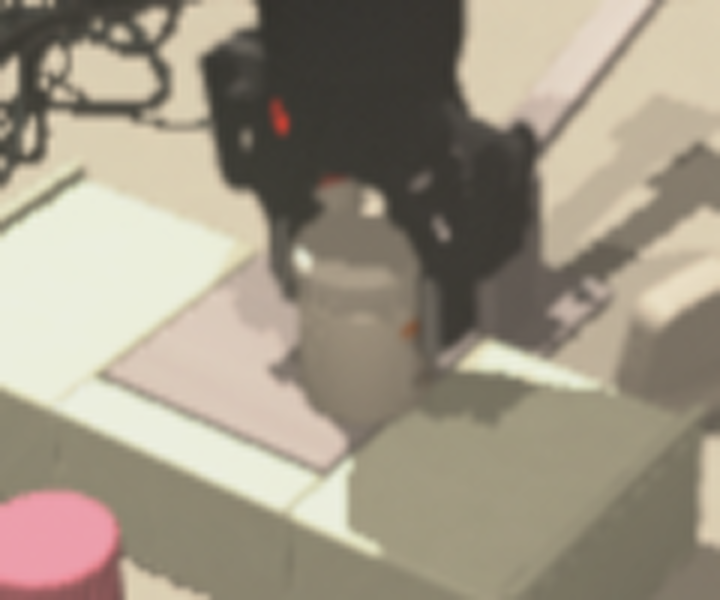

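The pot stays upright and has moved roughly with the fingers, so I'll keep pushing.

```bash
python3 -m creep '[[-4,0.4,0,0,0.3],[-9,0.9,0,0,0.3],[-16,1.7,0,0,0.3],[-24,2.5,0,0,0.3],[-32,3.3,0,0,0.3],[-40,4.2,0,0,0.3],[-48,5,0,0,0.3],[-55,5.7,0,0,0.3],[-60,6.3,0,0,0.3],[-62,6.5,0,0,0.3]]'
python3 - <<'E'
from h import *
from workcell import monitor
im=vision.grab_frame("scene")
print(monitor.observe()['ee_pos'])
cv2.imwrite("pics/s7.png",cv2.resize(im[200:320,190:330],None,fx=5,fy=5,interpolation=cv2.INTER_CUBIC))
E
```

```text
time: 5.83
ee_pos: [0.4572, 0.1379, 0.0834]
tool_rot: [-1.724, 1.571, 2.884]
ft_force: [2.3, -0.3, 0.6]
opening: 0.0601
[0.45729425 0.13792458 0.08338906]
```

View pics/s7.png

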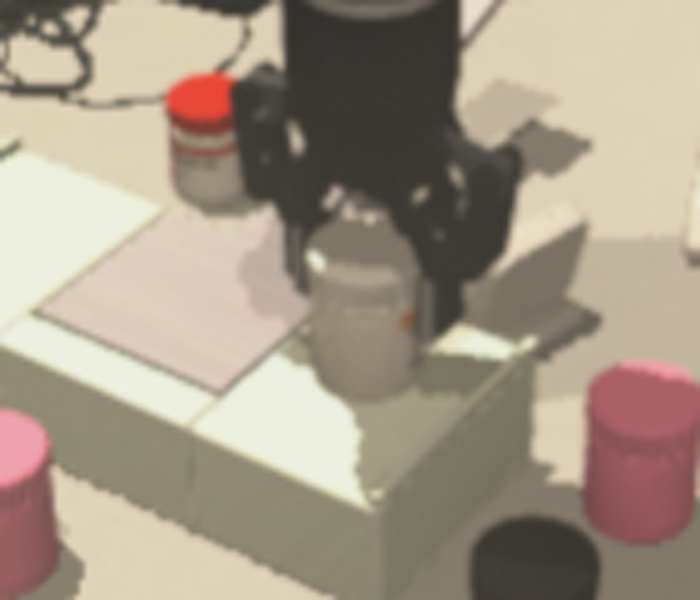

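```bash
python3 -m creep '[[2,0,0,0,0.25],[3,0,0,0,0.15],[3,0,0,0,0.15],[3,0,15,0,0.15],[3,0,40,0,0.15],[3,0,75,0,0.15],[3,0,110,0,0.15]]'
python3 - <<'E'
from h import *
from workcell import monitor,models
im=vision.grab_frame("scene")
print(monitor.observe()['ee_pos'])
p=fit()[0]
inv=lambda w:(lambda d:np.c_[d[:,0]*np.cos(p[2])+d[:,1]*np.sin(p[2]),-d[:,0]*np.sin(p[2])+d[:,1]*np.cos(p[2])]*1e3)(w[:,:2]-p[:2])
for m in models.regions_of("scene","pot"):
    ys,xs=np.where(m["mask"]); c=[[ (xs.min()+xs.max())/2, ys.min()+0.]]; print(m["conf"],m["xy"],xs.min(),xs.max(),ys.min(),ys.max())
cv2.imwrite("pics/s8.png",cv2.resize(im[200:320,190:330],None,fx=5,fy=5,interpolation=cv2.INTER_CUBIC))
print(((proj("scene",fit()[2]([[-101,86,130],[-101,86,62]]))-[190,200])*5))
E
```

```text
time: 6.47
ee_pos: [0.4605, 0.1375, 0.1942]
tool_rot: [-1.203, 1.569, -2.879]
ft_force: [1.2, 0.0, 0.4]
opening: 0.0729
[0.46306271 0.13831021 0.20096036]
0.78 [299.7, 319.4] 283 309 303 343
0.74 [190.3, 301.7] 175 202 282 320
0.71 [260.9, 262.2] 252 276 243 280
0.69 [316.9, 292.7] 306 330 273 308
[[364.58932463 246.99577147]
 [365.77924866 368.91855483]]
```

View pics/s8.png

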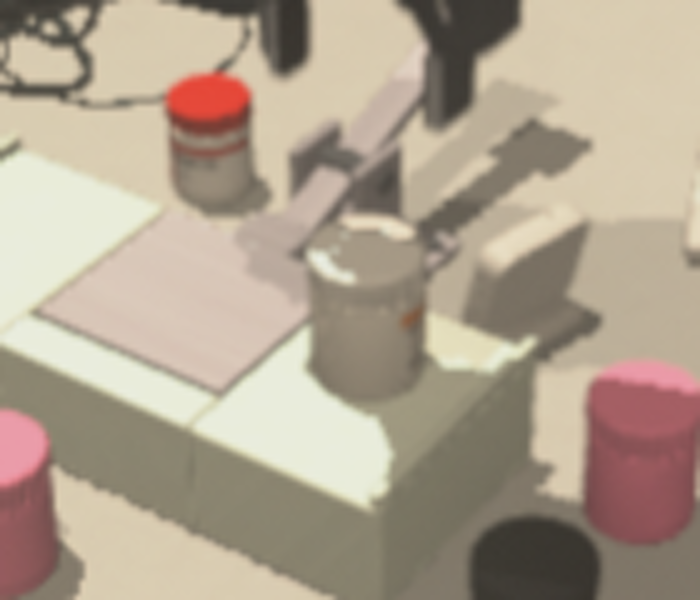

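Run:
```python
from h import *
from workcell import monitor
e=monitor.observe()['ee_pos'];t=fit()[2]([-2,-209,160])[0];print(e,t,(t-e)*1e3)
```

```text
[0.46353019 0.13841791 0.19818223] [ 0.5275272  -0.16505826  0.16      ] [  63.99701192 -303.47616364  -38.18223378]
```

```bash
python3 -m creep '[[6,-28,0,0,0.4],[13,-62,0,0,0.7],[20,-96,0,0,1],[27,-130,0,0,1],[34,-164,0,0,1],[41,-198,0,0,1],[49,-232,0,0,1],[56,-266,0,0,1],[61,-292,0,0,1],[64,-303,0,0,1]]'
python3 -m creep '[[0,0,0,0,1],[0,0,-15,0,1],[0,0,-20,0,1],[0,0,-20,0,1]]'
python3 - <<'E'
from h import *
from workcell import monitor
a=vision.grab_frame("top"); b=vision.grab_frame("scene")
print(monitor.observe()['ee_pos'])
cv2.imwrite("pics/t9.png",np.hstack([cv2.resize(a[90:290,130:330],None,fx=2,fy=2),cv2.resize(b[160:300,180:320],(400,400))]))
E
```

```text
time: 7.4
ee_pos: [0.5252, -0.1685, 0.1926]
tool_rot: [-0.907, 1.57, -2.585]
ft_force: [1.4, -0.4, -0.4]
opening: -0.0001
time: 7.73
ee_pos: [0.5242, -0.1641, 0.172]
tool_rot: [-1.835, 1.568, 2.774]
ft_force: [0.2, -0.1, -0.0]
opening: 0.0
[ 0.52492018 -0.16436431  0.17350768]
```

View pics/t9.png

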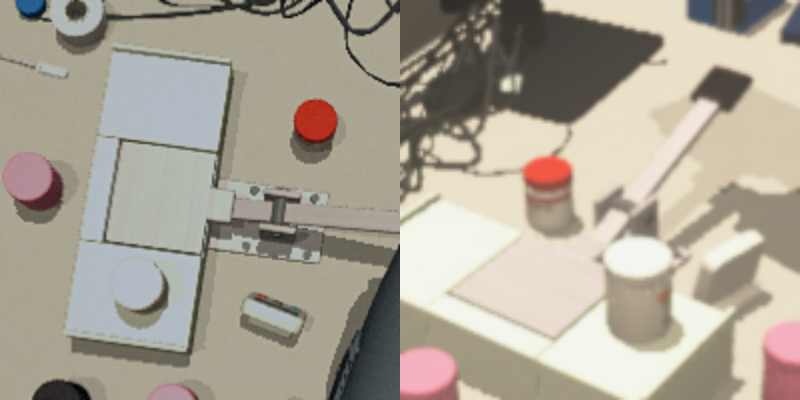

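Run:
```python
from h import *
from workcell import monitor
b=vision.grab_frame("scene")
e=monitor.observe()['ee_pos'];print(e)
print((proj("scene",[e,e-[0,0,.017],[.5275,-.165,.12]])-[230,100])*5)
cv2.imwrite("pics/s10.png",cv2.resize(b[100:220,230:360],None,fx=5,fy=5,interpolation=cv2.INTER_CUBIC))
```

```text
[ 0.52513448 -0.16452972  0.17380889]
[[321.31358693 358.92610693]
 [320.47215618 387.26370732]
 [315.14032404 446.0467665 ]]
```

View pics/s10.png

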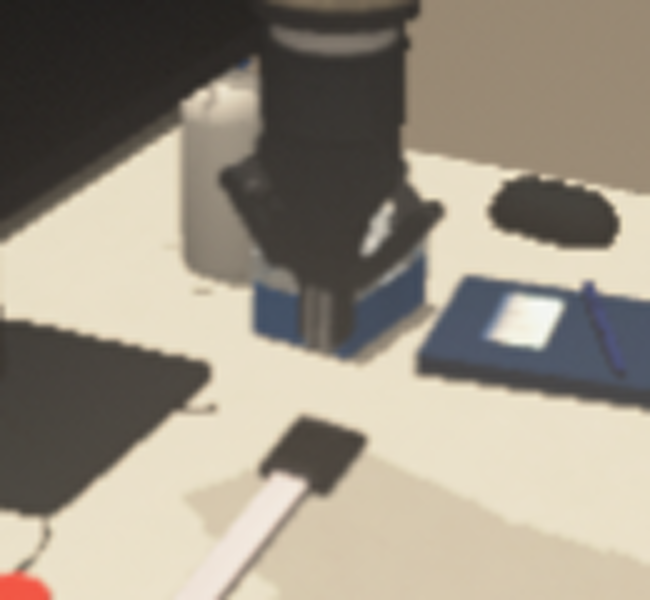

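```bash
python3 -m creep '[[2,0,-15,0,1],[2,0,-25,0,1],[2,0,-34,0,1],[2,0,-34,0,1],[2,0,-34,0,1]]'
python3 - <<'E'
from h import *
from workcell import monitor
b=vision.grab_frame("scene")
e=monitor.observe();print(e['ee_pos'],e['ft_force'])
e=e['ee_pos'];print((proj("scene",[e,e-[0,0,.017],[.5275,-.165,.12]])-[250,150])*6)
cv2.imwrite("pics/s11.png",cv2.resize(b[150:250,230:340],None,fx=6,fy=6,interpolation=cv2.INTER_CUBIC))
E
```

```text
time: 8.3
ee_pos: [0.5267, -0.165, 0.1391]
tool_rot: [-1.777, 1.57, 2.831]
ft_force: [-0.2, -0.7, -0.2]
opening: 0.0002
[ 0.5270279  -0.16511638  0.13961652] [0.84727855 0.57236144 0.23460115]
[[260.32112969 197.23846628]
 [259.35653928 230.32105028]
 [258.16838885 235.2561198 ]]
```

View pics/s11.png

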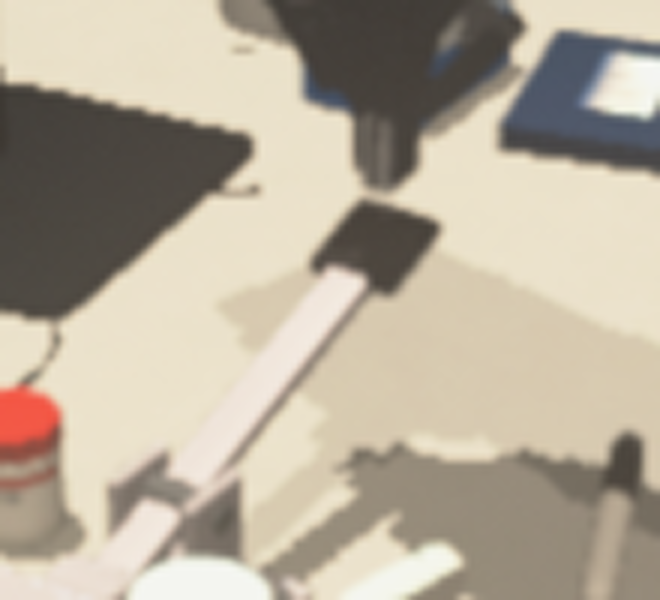

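```bash
python3 -m creep '[[0,0,-5,0,1],[0,0,-10,0,1],[0,0,-15,0,1],[0,0,-20,0,1],[0,0,-20,0,1]]'
python3 - <<'E'
from h import *
from workcell import monitor
b=vision.grab_frame("scene")
e=monitor.observe();print(e['ee_pos'],e['ft_force'])
print("cam",ray("scene",[[300,200]]))
cv2.imwrite("pics/s12.png",cv2.resize(b[150:250,230:340],None,fx=6,fy=6,interpolation=cv2.INTER_CUBIC))
E
```

```text
time: 8.77
ee_pos: [0.5264, -0.165, 0.1181]
tool_rot: [-1.775, 1.569, 2.833]
ft_force: [-0.1, -0.1, 0.3]
opening: 0.0001
[ 0.52659954 -0.1650547   0.11864662] [0.77642321 0.59855004 0.70318858]
cam (array([0.05224274, 0.89547495, 0.7363424 ]), array([[ 0.34381896, -0.80453628, -0.48907125]]))
```

View pics/s12.png

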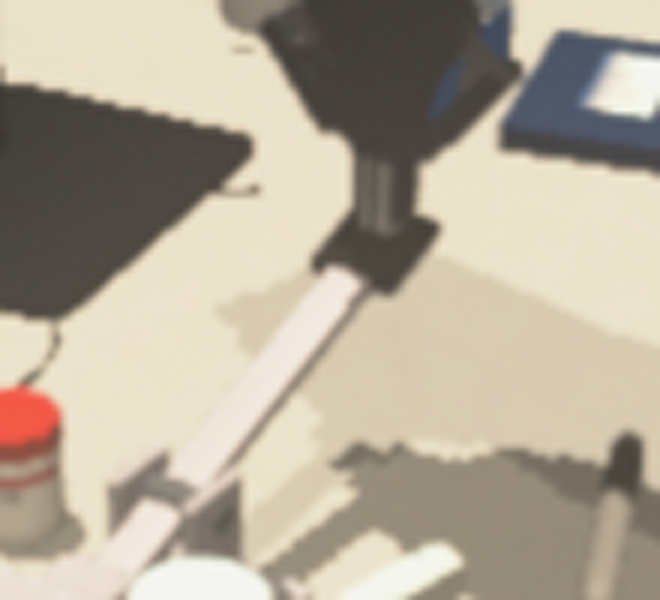

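```bash
python3 -m creep '[[0,0,-4,0,1],[0,0,-8,0,1],[0,0,-12,0,1],[0,0,-12,0,1],[0,0,-12,0,1]]'
python3 - <<'E'
from h import *
from workcell import monitor
b=vision.grab_frame("scene")
e=monitor.observe();print(e['ee_pos'],e['ft_force'])
cv2.imwrite("pics/s13.png",cv2.resize(b[150:250,230:340],None,fx=6,fy=6,interpolation=cv2.INTER_CUBIC))
E
```

```text
time: 9.23
ee_pos: [0.5271, -0.1651, 0.1072]
tool_rot: [3.099, 1.571, 1.424]
ft_force: [0.5, 0.3, 1.7]
opening: -0.0002
[ 0.52712117 -0.16505924  0.10735615] [0.04044846 0.44200371 2.11267944]
```

View pics/s13.png

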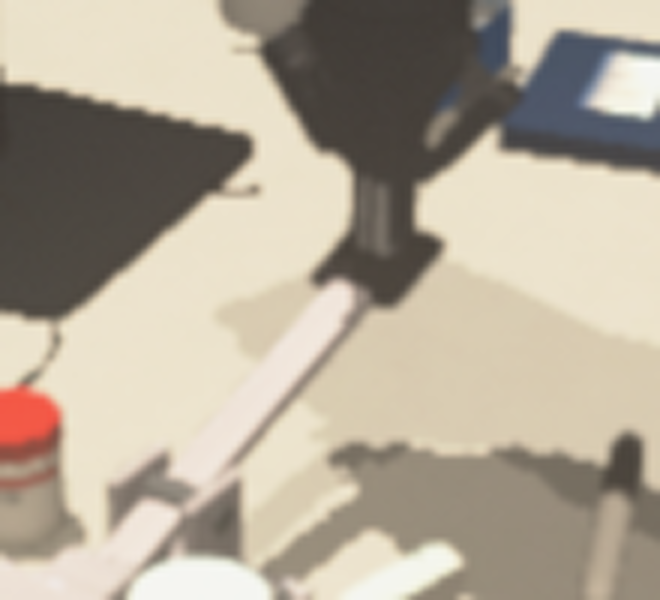

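```bash
python3 -m creep '[[0,0,-5,0,1],[0,0,-11,0,1],[0,0,-18,0,1],[0,0,-25,0,1],[0,0,-32,0,1],[0,0,-39,0,1],[0,0,-46,0,1],[0,0,-52,0,1],[0,0,-56,0,1],[0,0,-56,0,1]]'
python3 - <<'E'
from h import *
from workcell import monitor
b=vision.grab_frame("scene")
e=monitor.observe();print(e['ee_pos'],e['ft_force'])
cv2.imwrite("pics/s14.png",cv2.resize(b[150:290,190:340],None,fx=4,fy=4,interpolation=cv2.INTER_CUBIC))
E
```

```text
time: 10.12
ee_pos: [0.5267, -0.165, 0.0503]
tool_rot: [-1.968, 1.57, 2.639]
ft_force: [0.9, -1.7, 2.2]
opening: -0.0001
[ 0.52676696 -0.16500185  0.05085656] [-1.8449896  -0.89867541  2.52253619]
```

View pics/s14.png

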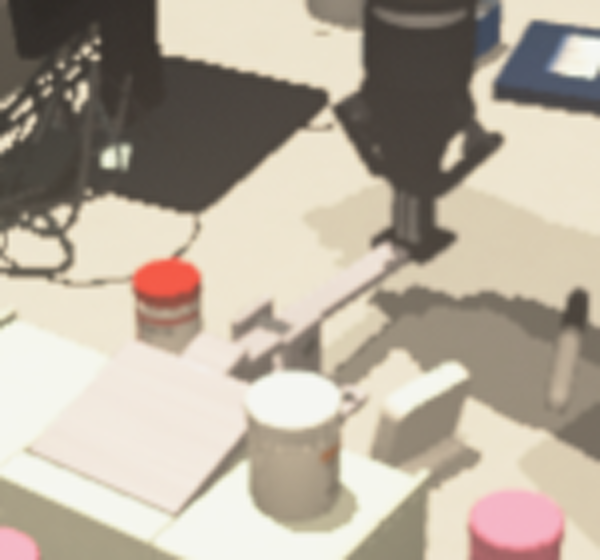

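The flap is rising as the lever goes down, and the pot isn't disturbed. I'll keep pressing to the stop.

```bash
python3 -m creep '[[0,0,-5,0,1],[0,0,-10,0,1],[0,0,-15,0,1],[0,0,-20,0,1],[0,0,-24,0,1],[0,0,-24,0,1],[0,0,-24,0,1]]'
python3 - <<'E'
from h import *
from workcell import monitor
b=vision.grab_frame("scene")
e=monitor.observe();print(e['ee_pos'],e['ft_force'])
cv2.imwrite("pics/s15.png",cv2.resize(b[150:290,190:340],None,fx=4,fy=4,interpolation=cv2.INTER_CUBIC))
E
```

```text
time: 10.75
ee_pos: [0.5268, -0.1653, 0.027]
tool_rot: [-1.291, 1.57, -2.966]
ft_force: [0.1, 0.2, 0.6]
opening: 0.0001
[ 0.52681168 -0.16527438  0.02714796] [ 0.08653245 -0.44194103  0.36271774]
```

View pics/s15.png

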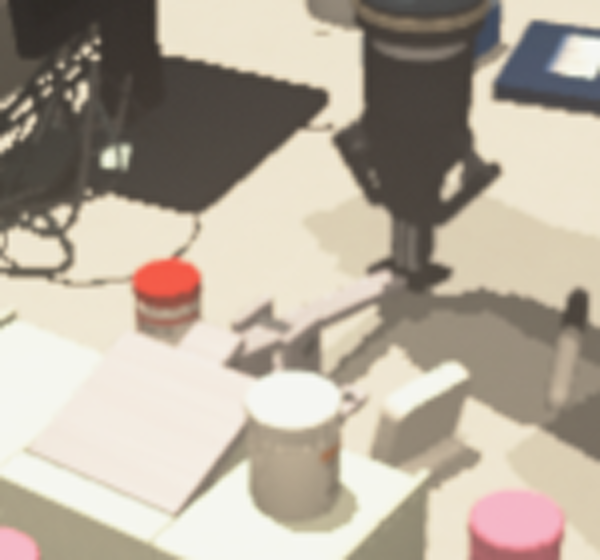

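```bash
python3 -m creep '[[0,0,-2,0,1],[0,0,-4,0,1],[0,0,-4,0,1],[0,0,-4,0,1]]'
python3 -m creep '[[0,0,-2,0,1],[0,0,-2,0,1]]'
python3 -m creep '[[0,0,-2,0,1],[0,0,-2,0,1]]'
```

```text
time: 11.13
ee_pos: [0.5271, -0.1652, 0.0233]
tool_rot: [1.563, 1.571, -0.113]
ft_force: [-0.5, 0.8, 1.9]
opening: 0.0
time: 11.3
ee_pos: [0.5271, -0.1652, 0.0211]
tool_rot: [1.575, 1.571, -0.1]
ft_force: [0.5, 1.4, 3.2]
opening: -0.0
time: 11.47
ee_pos: [0.5271, -0.1652, 0.0191]
tool_rot: [1.227, 1.571, -0.448]
ft_force: [1.4, 0.6, 2.6]
opening: 0.0003
```

```bash
for i in 1 2; do python3 -m creep '[[0,0,-1,0,1],[0,0,-2,0,1],[0,0,-2,0,1]]'; done
python3 - <<'E'
from h import *
from workcell import monitor
b=vision.grab_frame("scene")
e=monitor.observe();print(e['ee_pos'],e['ft_force'])
cv2.imwrite("pics/s16.png",cv2.resize(b[150:290,190:340],None,fx=4,fy=4,interpolation=cv2.INTER_CUBIC))
E
```

```text
time: 11.72
ee_pos: [0.5274, -0.1652, 0.0179]
tool_rot: [1.662, 1.57, -0.014]
ft_force: [-2.8, 2.8, 16.2]
opening: 0.0002
time: 11.97
ee_pos: [0.5277, -0.1652, 0.0172]
tool_rot: [1.614, 1.569, -0.061]
ft_force: [-9.9, 5.3, 38.7]
opening: 0.0001
[ 0.52762005 -0.16516197  0.01721062] [-10.03109727   5.65204088  37.92077336]
```

View pics/s16.png

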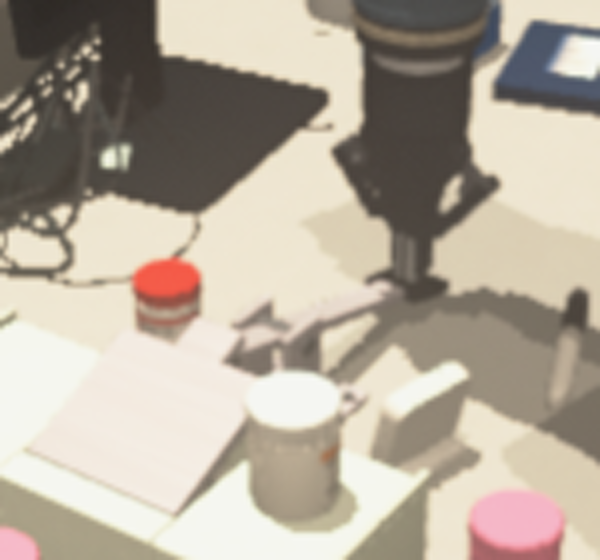

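The force jumped at the stop, from 3 N to 38 N. I'll ease off slightly so the lever is held on its stop with a moderate push.

```bash
python3 -m creep '[[0,0,1.5,0,1],[0,0,1.5,0,1],[0,0,1.5,0,1],[0,0,1.5,0,1]]'
python3 - <<'E'
from h import *
from workcell import monitor
a=vision.grab_frame("top");b=vision.grab_frame("scene")
e=monitor.observe();print(e['ee_pos'],e['ft_force'],e['time'])
p,_,W=fit()
cv2.imwrite("pics/t17.png",np.hstack([cv2.resize(a[90:290,130:400],(540,400)),cv2.resize(b[180:300,210:288],(260,400))]))
print("top lid predicted",proj("top",W([-101,86,130])))
# flap lip edge when open 0.35
c=np.array([[np.cos(.35),0],[0,1]])
print("flap corners open/shut scene",[((proj("scene",W([x,158-104*np.cos(t)-6*np.sin(t)*-0,56+104*np.sin(t)+6*np.cos(t)]))-[190,150])*4).round().tolist() for t in(0,.35) for x in(-55,55)])
E
```

```text
time: 12.35
ee_pos: [0.5274, -0.1652, 0.0178]
tool_rot: [1.582, 1.57, -0.093]
ft_force: [-4.5, 3.5, 20.3]
opening: 0.0002
[ 0.52740851 -0.1651847   0.01775145] [-3.75348889  3.43141465 19.96565796] 12.45
top lid predicted [[197.61974836 231.1634314 ]]
flap corners open/shut scene [[[258.0, 441.0]], [[112.0, 383.0]], [[251.0, 397.0]], [[103.0, 340.0]]]
```

View pics/t17.png

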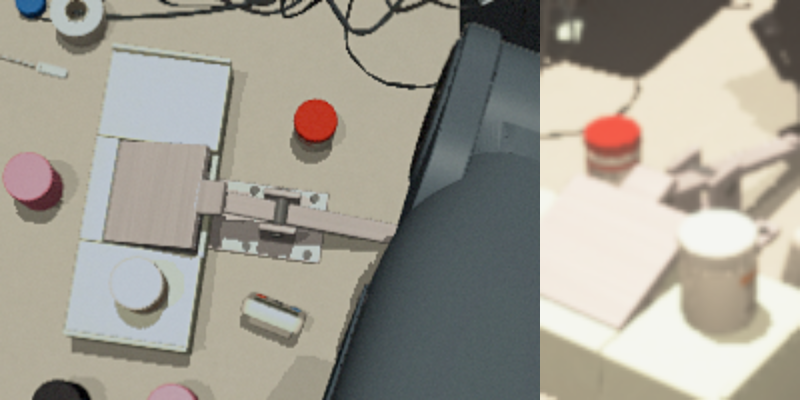

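Run:
```python
from workcell import order,monitor
print(monitor.observe()['ft_force']); print(order.hand_in())
```

```text
[-3.75348889  3.43141465 19.96565796]
the job is handed in; nothing more can be done
None
```

The pot is standing on the near shelf, and I handed the job in at about 12.5 s with the lever held on its stop and the flap open. No verdict was reported.

**Pot:** I pushed it about 90 mm along the well towards the robot, with the fingers loosely on either side of it and never gripping. It stayed upright and now stands at about x -101, y 86 mm in the well frame. That puts it wholly on shelf_minus, at least 15 mm clear of the flap. The scene and top pictures agree to about 2 mm.

**Lever:** I pressed the pad straight down with the fingers shut. It took 2–3 N most of the way, then rose sharply to 38 N at the stop. I eased back to a steady 20 N. Both cameras show the flap raised by the lever, although I did not measure its exact angle.

**Bystanders:** The last top picture shows the red-lid pot and the timer where they were. The marker was out of that crop, but the last scene picture showed it undisturbed.

**One disagreement:** The fingertips appeared about 20 mm higher than the stated 17 mm overhang implies, both in the pictures and when they touched the pad. I went by the pictures and the force instead.

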